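# Wedge the rocking dispensing balance

### The job

The dispensing balance rocks because the foot at its front right corner (the front has the display) has lost its rubber pad and ends in a bare stud above the worktop. With the fingertips, push the black rubber wedge along the worktop, thin end first, under that stud until it is snug and the balance can no longer rock but still stands level; then press down on the housing at that corner to prove it stands firm, and let go, leaving the wedge in place. Push and press only: do not lift the wedge, do not shove or tip the balance, keep off its weighing pan, and leave the cup and vials around it where they stand.

Things in the scene. Friction and masses are not known exactly. Their poses are not given: they have to be found in the camera images.
- balance: Dispensing balance, loose, 2.5 kg; light housing 190 mm deep (x), 200 mm wide (y), underside 22 mm and flat top 60 mm above the worktop. Origin at worktop level under its centre; -x is its front (display, keys), +y its left as the robot sees it. At rest it stands level on three rubber feet at (x, y) = (-75, 80), (75, 80), (75, -80) mm; the front right foot, at (-75, -80), has lost its pad.
- pan: Round steel weighing pan, 128 mm across, on top of the balance; origin in the middle of its underside, at (26, 0, 65) mm in the balance's frame; top 73 mm above the worktop. Must not be touched.
- stud_end (a point): Lower end of the bare steel stud (10 mm thick, domed) under the front right corner, at (-75, -80, 10) mm in the balance's frame: 10 mm above the worktop, 20 mm inside the front and right edges of the housing. About 4 N down on this corner rocks the unwedged balance by 5 degrees onto the stud.
- corner_top (a point): Point on top of the housing straight above the stud, at (-75, -80, 55) mm in the balance's frame: where to press. The top slopes here by 7 degrees, from 60 mm high at x = -30 mm down to 52 mm at the front edge.
- wedge: Black rubber wedge, loose, 90 g, flat on the worktop to the right of the balance, 100 mm long (x), 50 mm wide (y). Origin in the middle of its underside; +x points to the thin end. 2.5 mm thick at the tip (x = 50 mm); the ramp rises evenly over 88 mm to 20 mm at x = -38 mm, then a flat heel. Its tip starts 45 to 115 mm from the stud and points roughly at it. It slides along with about 1 N.
- wedge_heel (a point): Middle of the wedge's upright rear face (50 mm wide, 20 mm high, across the wedge's x axis), at (-50, 0, 10) mm in the wedge's frame: where to push. The stud first touches the ramp when stud_end is 63 mm ahead of the heel, along the wedge; 3 mm farther it is snug and the push has risen from 1 N to some 6 to 9 N. Pushed still harder (from about 12 N), wedge and balance slide along together.
- dose_cup: Bystander: small pleated paper dose cup, 38 mm across, 29 mm high, beside the balance, right; origin under its centre.
- vial_near: Bystander: open amber tablet vial, 36 mm across, 84 mm high, right of the balance towards its back; origin under its centre.
- vial_left: Bystander: open amber tablet vial, 35 mm across, 82 mm high, left of the balance; origin under its centre.
Things that resemble listed ones, but are neither listed nor needed, are in the scene too. Of the things like the wedge, leave any that is blue or pink; of the rest the larger one is meant.

How it is judged:
On the way, in this order (a step that is already met when the one before it is completed fails the run):
1. the wedge lies under the bare stud, far enough in that the stud rests on it (x of stud_end in the frame of wedge between 0 and 0.018 m and y of stud_end in the frame of wedge between -0.02 and 0.02 m and contact force between wedge and balance above 0.5 N), for 0.2 s.
2. the fingertips press on the front right corner, the wedge carries the push and the balance stays level (contact force between each of the fingers, wedge and balance above 3 N and horizontal distance between the grasp point and stud_end below 0.06 m and angle between balance's own z axis and vertical below 0.014 rad), for 0.3 s.
At the end, for the whole second after the job is handed in: The wedge lies flat on the worktop with its ramp under the bare stud, snug: the stud rests on it with more than 0.5 N, 0 to 18 mm forward of the wedge's middle (it first touches at 13 mm) and within 20 mm of its centre line. The balance is level within 0.8 degrees, at rest, and let go (all of step 1 and angle between balance's own z axis and vertical below 0.014 rad and angle between wedge's own z axis and vertical below 0.03 rad and height (world z) of each of wedge, balance below 0.004 m and linear speed of each of balance, wedge below 0.01 m/s).
It fails at once if the wedge is lifted off the worktop or tipped (height (world z) of wedge above 0.012 m or angle between wedge's own z axis and vertical above 0.25 rad).
It fails at once if the balance is shoved more than 20 mm (distance of balance from where it was at the start of the episode above 0.02 m).
It fails at once if the balance is lifted or tipped over beyond its rocking (height (world z) of balance above 0.015 m or angle between balance's own z axis and vertical above 0.15 rad).
It fails at once if the robot touches the weighing pan (contact force between any of the fingers, the arm and pan above 0.5 N).
It fails at once if the dose cup or a vial is pushed more than 20 mm or knocked over (distance of any of dose_cup, vial_near, vial_left from where it was at the start of the episode above 0.02 m or angle between any of dose_cup, vial_near, vial_left's own z axis and vertical above 0.4 rad).
It also fails if it takes over 61 s, if anything falls off the work surface, if the arm or the gripper's body presses on something with over 40 N, if the wrist force passes 120 N, or if a joint passes its speed limit or range.

### The arm

A 6-joint arm with a two-finger parallel gripper is mounted at the origin on a cart in front of the work surface, level with it; the furniture and walls round the work are solid. World frame = base frame: x ahead of the robot, y to its left, z up, the work surface at z = 0. Lengths are in m, angles in rad, forces in N, time in s.
With the tool pointing down it reaches from about 0.375 to 0.9 m from the base axis. Payload 3.1 kg.
Tool frame: the origin (TCP) lies at the very end of the fingers, on their centre line; the grasp point (between the pads) lies 19 mm behind it (grip_depth is the distance from the TCP to the grasp point, in m); z points along the fingers, y is the line along which they close (so a half turn about z gives the same grasp; the last joint's range is limited). The gripper opens to 85 mm and grips with 20 to 120 N. Pads are 22 mm wide; open, the fingers measure 114 mm over their backs; the gripper's body (76 mm by 85 mm) begins 54 mm behind the grasp point. The pads swing forward as they close: fully open they stand 13 mm farther back than shut.
Start: joints at [1.129, 0.527, 1.433, -0, 1.181, -0.178], TCP at [0.163, 0.603, 0.231] pointing down, gripper open.
Joint ranges: [-3.08, 3.08], [-0.75, 2.2], [0.22, 2.44], [-1.43, 4.57], [0, 2.65], [-2.85, 2.85]. Speed limits (rad/s): [2.79, 2.79, 3.14, 3.14, 3.14, 3.14].

### API

Orientations are given as a unit quaternion [x, y, z, w].
In Python, from station import * gives the robot as it stands.
- The arm moves only by the tool apply_moves, never from a script. Its argument "plan" is a list of rows, each a list of 7 numbers: the shift along the tool's x, y, z in m, then the turn, a rotation vector about the tool's x, y, z in rad, then the gripper command: -1 is fully open, 1 is shut, values between are in proportion. In form: [[dx, dy, dz, wx, wy, wz, jaw], ...]. A call has 1 to 8 rows; each row shifts and turns the commanded pose from where the row before left it, along the tool's axes as they then stand; what a row does not reach is not made up. A row lasts 1/8 s, in which the tool goes at most 62.5 mm and 10.7 degrees, less where a joint would pass 70% of its speed; a pose out of reach is approached as far as the arm can. A call is refused whole if a number of a shift passes 0.0625 or a number of a turn 0.188, either way. A call with a gripper value outside its range is refused whole. The fingers move at their own pace and stop on an object; "force" is the grip in N (left out, the last holds). Time passes only in rows, so rows that do not move let the fingers close. It gives the time, the measured TCP pose, the force, the opening and the grip force at its end, in the units of the state.
- sense(): the state, without advancing time (a new reading comes with each control period).
- snapshot(name): name is "scene" or "top"; returns the picture (420x560x3 uint8, red, green, blue); there is no depth.
- calibration(name): a dict with "camera_matrix" (3x3 intrinsics, pixels), "R" (3x3) and "t" (3): a world point X has camera coordinates R X + t. Camera axes: x right, y down, z forward; pixel columns grow to the right and rows downward; lengths in m; the calibration is good to about 2 mm. A picture is of the moment at which its call begins. calibration takes no time and is no camera call.
- sign_off(): hands the job in; it is judged then, once.
The state is a dict: "t": time; "q": joint angles; "qd": joint speeds; "tau": joint torques, N m; "tcp_pos": TCP position; "tool_rot": TCP orientation; "force": force on the tool from outside, world axes, zero at the start; "ft_torque": the same for the moment, N m; "finger_gap": opening from 0.0 (shut) to 1.0 (fully open); "gripper_force": force on a finger pad.
Only numpy, scipy, OpenCV 4.12 (cv2) and the standard library are available. Lean on these libraries where they do the work, as an engineer would, in place of code of your own. Each camera call takes 0.05 s, during which the arm holds its last target. There are 200 camera calls.

## Working session

There is one attempt and no reset: what is moved stays moved. The work goes in short steps, Python scripts to look and compute and a tool call to move; the robot and the scene stay as the last step left them, time stands still between calls to the robot, and variables do not carry over. Pictures are saved under pics/ and viewed, at most 10 in all, crops included, and the job is handed in when it is done.

Besides the shell and the picture viewer there is one more tool, called after "Call:" as a command line: name --pt "numbers of a row" for each row, then --argument value for the rest. apply_moves: Moves the arm, as the interface text tells. Its arguments: {"type":"object","properties":{"plan":{"type":"array"},"force":{"type":"number"}},"required":["plan"]}

```bash
mkdir -p pics
python3 - <<'E'
from station import *
import cv2
for n in("scene","top"):
    cv2.imwrite(f"pics/{n}0.png",snapshot(n)[:,:,::-1]); c=calibration(n); print(n,c)
s=sense(); print(s["tcp_pos"],s["tool_rot"],s["t"])
E
```

```text
scene {'camera_matrix': array([[496.33878306,   0.        , 282.04465764],
       [  0.        , 496.33878306, 215.28968855],
       [  0.        ,   0.        ,   1.        ]]), 'R': array([[ 0.8813982 , -0.47223667, -0.01139035],
       [-0.33261933, -0.6033292 , -0.72481601],
       [ 0.33541257,  0.64264018, -0.68884832]]), 't': array([-0.55910769,  0.17778977,  1.00843479])}
top {'camera_matrix': array([[441.63697084,   0.        , 291.31677559],
       [  0.        , 441.63697084, 210.53026396],
       [  0.        ,   0.        ,   1.        ]]), 'R': array([[ 0.02091053, -0.99895595,  0.04061727],
       [-0.99694834, -0.02389029, -0.07431867],
       [ 0.07521143, -0.03893927, -0.99640703]]), 't': array([-0.13664617,  0.58397907,  0.89945348])}
[0.16264588 0.60279903 0.23042295] [ 1.31502875e-01  9.91315290e-01 -9.45423523e-04 -3.08412150e-04] 0.1
```

View pics/scene0.png

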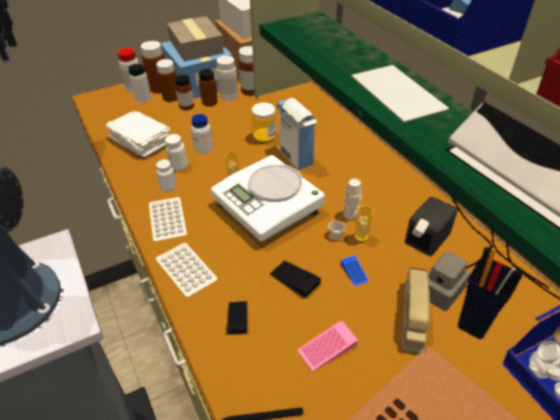

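View pics/top0.png

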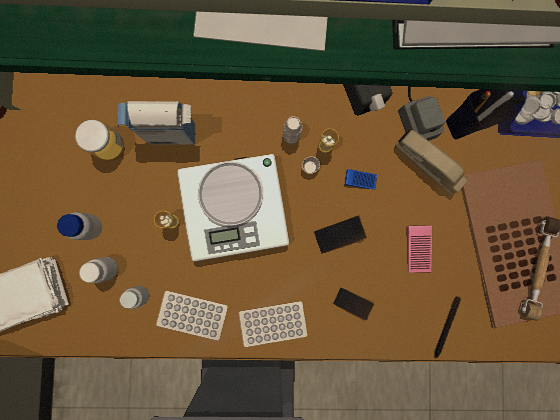

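```bash
cat > h.py <<'E'
from station import *
import cv2, numpy as np
def ray(n,uv,z):
    c=calibration(n);R,t,K=c["R"],c["t"],c["camera_matrix"]
    C=-R.T@t; d=R.T@np.linalg.inv(K)@np.r_[uv,1]
    return C+d*(z-C[2])/d[2]
def px(n,X):
    c=calibration(n);p=c["camera_matrix"]@(c["R"]@np.array(X)+c["t"]);return p[:2]/p[2]
def quad(mask,at):
    cs,_=cv2.findContours(mask,cv2.RETR_EXTERNAL,cv2.CHAIN_APPROX_NONE)
    c=max((c for c in cs if cv2.pointPolygonTest(c,at,False)>=0),key=cv2.contourArea)
    h=cv2.convexHull(c); 
    for e in range(2,40):
        a=cv2.approxPolyDP(h,e*.5,True)
        if len(a)<=4: break
    return a[:,0].astype(float),cv2.contourArea(c),cv2.minAreaRect(c)
E
python3 - <<'E'
from h import *
im=snapshot("top").astype(int); c=calibration("top");print("cam",-c["R"].T@c["t"])
w=(im.max(2)<55).astype(np.uint8)*255
b=((im.min(2)>150)).astype(np.uint8)*255
b=cv2.morphologyEx(b,cv2.MORPH_CLOSE,np.ones((9,9)))
cv2.imwrite("pics/mask.png",np.hstack([w,b])[90:340,:])
for m,at,z in((w,(340.,234.),.011),(b,(270.,215.),.06)):
    q,a,r=quad(m,at);print(a,r,q.tolist())
    P=np.array([ray("top",p,z) for p in q]);print(P.round(4).tolist(),np.linalg.norm(P-np.roll(P,-1,0),axis=1).round(4))
crop=im[140:290,160:400].astype(np.uint8)[:,:,::-1]
cv2.imwrite("pics/crop.png",np.clip(cv2.resize(crop,None,fx=3.3,fy=3.3,interpolation=cv2.INTER_CUBIC).astype(float)*1.0,0,255)**.7*255**.3)
E
```

```text
cam [ 0.51740513 -0.08752801  0.94517251]
1034.5 ((339.5758056640625, 234.44085693359375), (23.469491958618164, 47.60780334472656), 70.46334838867188) [[358.0, 216.0], [365.0, 237.0], [321.0, 252.0], [315.0, 231.0]]
[[0.5796, -0.2667, 0.011], [0.5352, -0.2821, 0.011], [0.5015, -0.1887, 0.011], [0.5456, -0.1752, 0.011]] [0.047  0.0993 0.0461 0.0976]
8896.0 ((232.54052734375, 206.7432403564453), (92.72103118896484, 98.4749984741211), 80.53767395019531) [[272.0, 154.0], [287.0, 244.0], [193.0, 260.0], [178.0, 170.0]]
[[0.6982, -0.0805, 0.06], [0.5169, -0.1149, 0.06], [0.4815, 0.0703, 0.06], [0.6602, 0.1068, 0.06]] [0.1845 0.1886 0.1824 0.1912][ WARN:0@0.357] global loadsave.cpp:1063 imwrite_ Unsupported depth image for selected encoder is fallbacked to CV_8U.
```

View pics/crop.png

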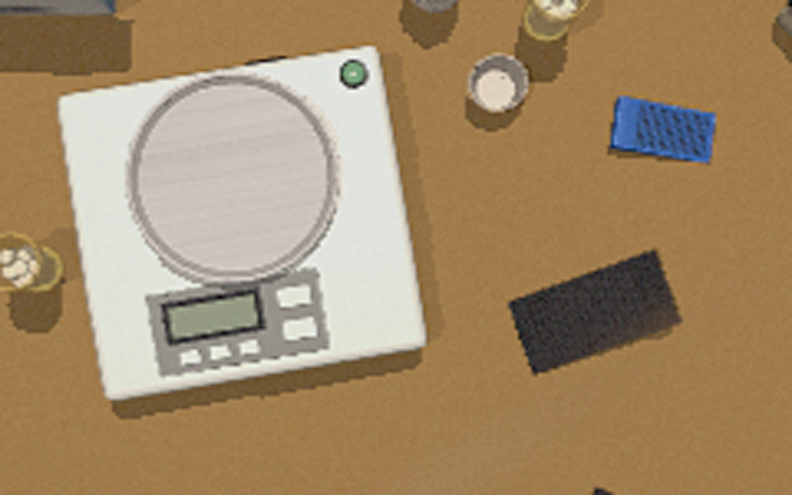

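The top view shows the balance with its front right corner at pixel (288,244). The larger black wedge runs from its tip at about (318,241) to its heel at about (361,226), and the cup sits at (310,166). From these I estimate the stud at (0.531,-0.097) and the heel at (0.557,-0.273), with the wedge heading 110°. I'll go in behind the heel with the jaw partly closed.

Call:
apply_moves --pt "-0.0411 -0.0326 0 0 0 0 0.53" --pt "-0.0411 -0.0326 0 0 0 0 0.53" --pt "-0.0411 -0.0326 0 0 0 0 0.53" --pt "-0.0411 -0.0326 0 0 0 0 0.53" --pt "-0.0411 -0.0326 0 0 0 0 0.53" --pt "-0.0411 -0.0326 0 0 0 0 0.53" --pt "-0.0318 -0.0479 0 0 0 0 0.53" --pt "-0.0318 -0.0479 0 0 0 0 0.53"

```text
t: 1.15
tcp_pos: [0.387, 0.2395, 0.2312]
tool_rot: [0.131, 0.991, -0.0, 0.0]
force: [0.4, 0.6, -1.0]
finger_gap: 0.235
gripper_force: 0.0
```

Call:
apply_moves --pt "-0.0318 -0.0479 0 0 0 0 0.53" --pt "-0.0318 -0.0479 0 0 0 0 0.53" --pt "-0.0318 -0.0479 0 0 0 0 0.53" --pt "-0.0318 -0.0479 0 0 0 0 0.53" --pt "-0.0318 -0.0479 0 0 0 0 0.53" --pt "-0.0318 -0.0479 0 0 0 0 0.53" --pt "-0.0318 -0.0479 0 0 0 0 0.53" --pt "-0.0318 -0.0479 0 0 0 0 0.53"

```text
t: 2.15
tcp_pos: [0.5323, -0.1969, 0.2311]
tool_rot: [0.132, 0.991, 0.0, -0.0]
force: [0.8, -0.1, -0.0]
finger_gap: 0.237
gripper_force: 0.0
```

Call:
apply_moves --pt "-0.0318 -0.0479 0 0 0 0 0.53" --pt "-0.0318 -0.0479 0 0 0 0 0.53" --pt "0 0 0 0 0 0.16 0.53" --pt "0 0 0 0 0 0.16 0.53" --pt "0 0 0 0 0 0.16 0.53" --pt "0 0 0 0 0 0.16 0.53" --pt "0 0 0 0 0 0.16 0.53" --pt "0 0 0 0 0 0.15 0.53"

```text
t: 3.15
tcp_pos: [0.5683, -0.304, 0.2308]
tool_rot: [0.572, 0.82, 0.0, -0.0]
force: [0.4, -0.7, -0.3]
finger_gap: 0.232
gripper_force: 0.0
```

Call:
apply_moves --pt "0 0 0.05 0 0 0 0.53" --pt "0 0 0.05 0 0 0 0.53" --pt "0 0 0.05 0 0 0 0.53" --pt "0 0 0.05 0 0 0 0.53" --pt "0 0 0.015 0 0 0 0.53" --pt "0 0 0.01 0 0 0 0.53" --pt "0.01 0 0 0 0 0 0.53" --pt "0.008 0 0 0 0 0 0.53"

```text
t: 4.15
tcp_pos: [0.5628, -0.2871, 0.008]
tool_rot: [0.57, 0.821, -0.0, 0.001]
force: [-0.7, 0.6, 0.9]
finger_gap: 0.232
gripper_force: 0.0
```

Run:
```python
from h import *
import cv2
s=sense();print(s["tcp_pos"],s["force"])
a=snapshot("top")[140:290,260:420,::-1]
b=snapshot("scene")[200:330,220:400,::-1]
r=lambda i:cv2.resize(i,(400,400*i.shape[0]//i.shape[1]),interpolation=cv2.INTER_CUBIC)
a,b=r(a),r(b);h=max(len(a),len(b));p=lambda i:cv2.copyMakeBorder(i,0,h-len(i),0,0,0)
cv2.imwrite("pics/c1.png",np.hstack([p(a),p(b)]))
```

```text
[ 0.56277413 -0.28711823  0.00801976] [-0.72226737  0.57678099  0.90376989]
```

View pics/c1.png

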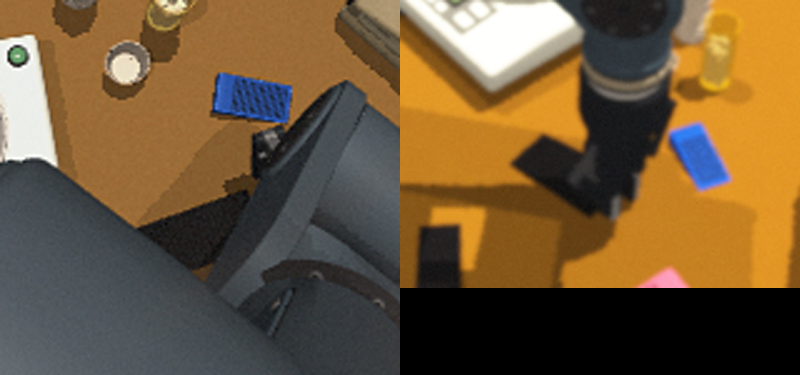

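Call:
apply_moves --pt "0.004 0 0.003 0 0 0 0.53" --pt "0.004 0 0 0 0 0 0.53" --pt "0.006 -0.0016 0 0 0 0.0256 0.53" --pt "0.006 -0.0016 0 0 0 0.0256 0.53" --pt "0.006 -0.0016 0 0 0 0.0256 0.53" --pt "0.006 -0.0016 0 0 0 0.0256 0.53" --pt "0.006 -0.0016 0 0 0 0.0256 0.53" --pt "0.006 -0.0016 0 0 0 0.0256 0.53"

```text
t: 5.25
tcp_pos: [0.5396, -0.2478, 0.0033]
tool_rot: [0.632, 0.775, -0.0, -0.0]
force: [0.6, -0.7, 0.8]
finger_gap: 0.233
gripper_force: 0.5
```

Run:
```python
from h import *
s=sense();T=s["tcp_pos"];print(T,s["force"]); a=s["tool_rot"];d=np.array([2*a[0]**2-1,2*a[0]*a[1],0]);print(np.degrees(np.arctan2(d[1],d[0])))
im=snapshot("scene"); 
q=[px("scene",T*[1,1,0]+d*(.011+x)+np.array([d[1],-d[0],0])*y+[0,0,z]) for x,y,z in((0,.025,.02),(0,-.025,.02),(.1,-.025,.0025),(.1,.025,.0025))]
f=5;c=im[220:320,230:390,::-1];c=cv2.resize(c,None,fx=f,fy=f,interpolation=cv2.INTER_CUBIC)
c=(255*(c/255.)**.6).astype(np.uint8)
cv2.polylines(c,[((np.array(q)-[230,220])*f).astype(int)],True,(0,255,0),1)
st=px("scene",[.531,-.097,.0]);print(q,st)
cv2.imwrite("pics/c2.png",c)
```

```text
[ 0.53963015 -0.24781118  0.00332299] [ 0.61248593 -0.68320225  0.75005671]
101.55751317824476
[array([303.88985661, 271.15095794]), array([285.51234402, 283.3790426 ]), array([255.99141784, 260.78861044]), array([273.84275436, 249.78678664])] [262.05416082 241.64380816]
```

View pics/c2.png

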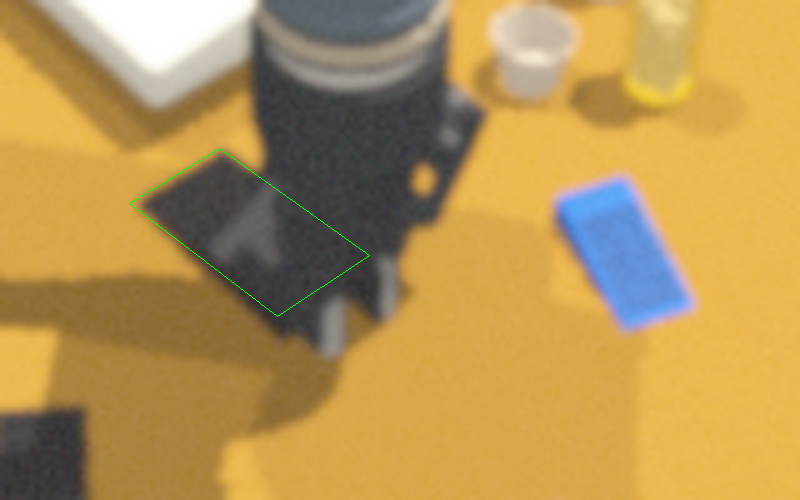

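The predicted wedge outline (green) matches the seen wedge to 1–2 px, with the tip at about crop pixels (150,205)–(215,155). Steering works, so I'll continue the arc.

Call:
apply_moves --pt "0.006 -0.0016 0 0 0 0.028 0.53" --pt "0.006 -0.0016 0 0 0 0.028 0.53" --pt "0.006 -0.0016 0 0 0 0.028 0.53" --pt "0.006 -0.0016 0 0 0 0.028 0.53" --pt "0.006 -0.0016 0 0 0 0.028 0.53" --pt "0.006 -0.0016 0 0 0 0.028 0.53" --pt "0.006 -0.0016 0 0 0 0.028 0.53" --pt "0.006 -0.0016 0 0 0 0.028 0.53"

```text
t: 6.3
tcp_pos: [0.522, -0.2015, 0.0033]
tool_rot: [0.715, 0.699, -0.0, -0.0]
force: [0.3, 0.6, -0.8]
finger_gap: 0.238
gripper_force: 0.2
```

```bash
cat > look.py <<'E'
from h import *
import sys
s=sense();T=s["tcp_pos"];a=s["tool_rot"];d=np.array([2*a[0]**2-1,2*a[0]*a[1],0]);r=np.array([d[1],-d[0],0])
C=T+d*.058;S=np.array([.531,-.097,0]);print(T,s["force"],"head",np.degrees(np.arctan2(d[1],d[0])),"stud in wedge",(S-C)@d,(S-C)@r)
im=snapshot("scene");f=5;o=np.array([210,190])
c=cv2.resize(im[190:300,210:370,::-1],None,fx=f,fy=f,interpolation=cv2.INTER_CUBIC);c=(255*(c/255.)**.6).astype(np.uint8)
B=np.array([.5891,-.0043,0]);Rb=cv2.Rodrigues(np.array([0,0,.194]))[0]
def line(P,col,cl=False): cv2.polylines(c,[((np.array([px("scene",p) for p in P])-o)*f).astype(int)],cl,col,1)
line([T*[1,1,0]+d*(.008+x)+r*y+[0,0,z] for x,y,z in((0,.025,.02),(0,-.025,.02),(.1,-.025,.0025),(.1,.025,.0025))],(0,255,0),True)
for z in((.022,.022,.022),(.052,.052,.06)): line([B+Rb@p for p in((-.095,.1,z[0]),(-.095,-.1,z[1]),(.095,-.1,z[2]))],(0,0,255))
line([S,S+[0,0,.01]],(255,0,0))
cv2.imwrite(sys.argv[1],c)
E
python3 look.py pics/c3.png
```

```text
[ 0.52197905 -0.20147082  0.0033176 ] [ 0.26385797  0.63032295 -0.84819118] head 88.71134195461626 stud in wedge 0.04664726879041023 0.006669177752862337
```

View pics/c3.png

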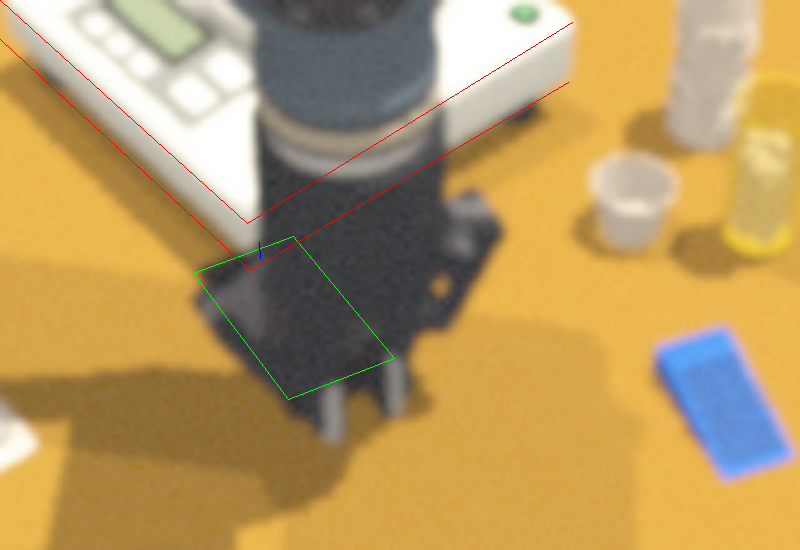

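Call:
apply_moves --pt "0.006 -0.0009 0 0 0 0.015 0.53" --pt "0.006 -0.0009 0 0 0 0.015 0.53" --pt "0.006 -0.0009 0 0 0 0.015 0.53" --pt "0.006 -0.0009 0 0 0 0.015 0.53" --pt "0.002 0 0 0 0 0 0.53" --pt "0.001 0 0 0 0 0 0.53" --pt "0.001 0 0 0 0 0 0.53" --pt "0.0 0 0 0 0 0 0.53"

```text
t: 7.35
tcp_pos: [0.5199, -0.1738, 0.0033]
tool_rot: [0.735, 0.678, 0.0, 0.0]
force: [0.2, 0.6, 1.3]
finger_gap: 0.238
gripper_force: 0.1
```

Call:
apply_moves --pt "0.001 0 0 0 0 0 0.53" --pt "0.001 0 0 0 0 0 0.53"

```text
t: 7.6
tcp_pos: [0.5201, -0.1718, 0.0033]
tool_rot: [0.735, 0.678, 0.0, 0.0]
force: [-0.3, -0.5, -0.4]
finger_gap: 0.234
gripper_force: 0.4
```

Call:
apply_moves --pt "0.001 0 0 0 0 0 0.53" --pt "0.001 0 0 0 0 0 0.53"

```text
t: 7.85
tcp_pos: [0.5202, -0.1697, 0.0033]
tool_rot: [0.735, 0.678, -0.0, -0.0]
force: [-0.2, -0.0, 0.6]
finger_gap: 0.232
gripper_force: 0.3
```

Call:
apply_moves --pt "0.001 0 0 0 0 0 0.53" --pt "0.001 0 0 0 0 0 0.53"

```text
t: 8.1
tcp_pos: [0.5205, -0.1681, 0.0033]
tool_rot: [0.735, 0.678, -0.0, 0.0]
force: [-0.7, -2.3, -0.9]
finger_gap: 0.233
gripper_force: 1.6
```

Call:
apply_moves --pt "0.001 0 0 0 0 0 0.53" --pt "0.001 0 0 0 0 0 0.53"

```text
t: 8.35
tcp_pos: [0.5209, -0.167, 0.0033]
tool_rot: [0.735, 0.678, -0.0, 0.001]
force: [-1.7, -7.4, -1.5]
finger_gap: 0.234
gripper_force: 3.8
```

Call:
apply_moves --pt "0.001 0 0 0 0 0 0.53"

```text
t: 8.48
tcp_pos: [0.5211, -0.1667, 0.0034]
tool_rot: [0.735, 0.679, -0.001, 0.001]
force: [-2.0, -9.8, -1.8]
finger_gap: 0.235
gripper_force: 4.7
```

The force rose to 10 N, so the wedge is snug. Next I back straight off, rise and shut the fingers, then turn so the closing line lies along the level contour of the housing.

Call:
apply_moves --pt "-0.002 0 0 0 0 0 0.53" --pt "-0.004 0 0 0 0 0 0.53" --pt "-0.015 0 0 0 0 0 0.53" --pt "-0.03 0 0 0 0 0 0.53" --pt "0 0 -0.06 0 0 0 0.53" --pt "0 0 -0.06 0 0 0 1" --pt "0 0 -0.03 0 0 0.16 1" --pt "0 0 0 0 0 0.18 1"

```text
t: 9.48
tcp_pos: [0.5181, -0.2174, 0.1566]
tool_rot: [0.841, 0.541, 0.001, 0.003]
force: [0.1, -0.1, 0.6]
finger_gap: -0.006
gripper_force: 0.0
```

Call:
apply_moves --pt "0 0 0 0 0 0.18 1" --pt "0 0 0 0 0 0.18 1" --pt "0 0 0 0 0 0.18 1" --pt "0 0 0 0 0 0.18 1" --pt "0 0 0 0 0 0.18 1" --pt "0 0 0 0 0 0.06 1" --pt "0 0 0 0 0 0 1"

```text
t: 10.35
tcp_pos: [0.5163, -0.2161, 0.1533]
tool_rot: [0.995, 0.095, -0.0, -0.0]
force: [-0.6, 0.1, 0.2]
finger_gap: -0.001
gripper_force: 0.0
```

```bash
sed -i 's/190:300,210:370/195:305,220:380/;s/\[210,190\]/[220,195]/' look.py; python3 look.py pics/c4.png
python3 - <<'E'
from h import *
s=sense();T=s["tcp_pos"];a=s["tool_rot"];print(s["q"],s["finger_gap"],s["force"])
from scipy.spatial.transform import Rotation as R
print(R.from_quat(a).inv().apply(np.array([.531,-.097,.10])-T))
E
```

```text
[ 0.51625443 -0.21608628  0.15328241] [-0.56023035  0.10114654  0.18189863] head 10.907572671462093 stud in wedge -0.020986695201000775 -0.11414459572078621
[-5.95981931e-01  5.44781877e-01  1.67265550e+00  9.67126690e-05
  9.24283326e-01  7.83975549e-01] 0.0004887878135700379 [-0.1955266  -0.60063299  0.47006032]
[ 0.0370036  -0.11408004  0.05332921]
```

View pics/c4.png

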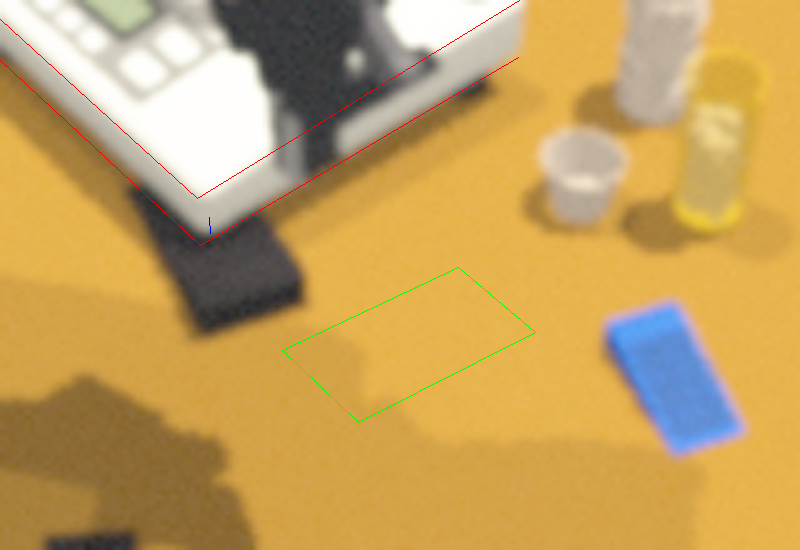

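The wedge lies flat under the corner, with its heel at crop pixels (200–300, 285–330), and the cup and vials haven't moved. Now I press on the corner.

Call:
apply_moves --pt "0.0185 -0.057 0 0 0 0 1" --pt "0.0185 -0.057 0 0 0 0 1" --pt "0 0 0.05 0 0 0 1" --pt "0 0 0.03 0 0 0 1" --pt "0 0 0.008 0 0 0 1" --pt "0 0 0.004 0 0 0 1" --pt "0 0 0 0 0 0 1"

```text
t: 11.28
tcp_pos: [0.532, -0.0973, 0.0621]
tool_rot: [0.995, 0.095, 0.001, 0.0]
force: [-0.9, -0.7, -0.0]
finger_gap: -0.001
gripper_force: 0.0
```

Call:
apply_moves --pt "0 0 0.002 0 0 0 1" --pt "0 0 0.002 0 0 0 1"

```text
t: 11.52
tcp_pos: [0.5317, -0.0969, 0.0579]
tool_rot: [0.995, 0.095, 0.001, 0.0]
force: [0.0, -0.6, 0.3]
finger_gap: -0.005
gripper_force: 0.0
```

Call:
apply_moves --pt "0 0 0.001 0 0 0 1" --pt "0 0 0.001 0 0 0 1"

```text
t: 11.78
tcp_pos: [0.5313, -0.0967, 0.0554]
tool_rot: [0.995, 0.095, 0.0, 0.0]
force: [-0.0, 0.1, -0.2]
finger_gap: -0.001
gripper_force: 0.0
```

Call:
apply_moves --pt "0 0 0.001 0 0 0 1" --pt "0 0 0.001 0 0 0 1"

```text
t: 12.02
tcp_pos: [0.5314, -0.0967, 0.0545]
tool_rot: [0.995, 0.095, 0.0, 0.0]
force: [-3.6, 0.8, 15.7]
finger_gap: 0.002
gripper_force: 7.9
```

Call:
apply_moves --pt "0 0 0.001 0 0 0 1" --pt "0 0 0 0 0 0 1"

```text
t: 12.28
tcp_pos: [0.5314, -0.0967, 0.0545]
tool_rot: [0.995, 0.095, 0.0, 0.0]
force: [-3.0, 0.2, 17.9]
finger_gap: 0.001
gripper_force: 8.4
```

Call:
apply_moves --pt "0 0 0.0005 0 0 0 1" --pt "0 0 0 0 0 0 1"

```text
t: 12.52
tcp_pos: [0.5314, -0.0967, 0.0543]
tool_rot: [0.995, 0.095, 0.001, 0.0]
force: [-4.4, 0.7, 19.0]
finger_gap: 0.001
gripper_force: 9.9
```

Pressed with 16–19 N for about 0.5 s and the corner held firm. I'll hold a moment longer, then release.

Call:
apply_moves --pt "0 0 0 0 0 0 1" --pt "0 0 0 0 0 0 1" --pt "0 0 0 0 0 0 1"

```text
t: 12.9
tcp_pos: [0.5314, -0.0967, 0.0543]
tool_rot: [0.995, 0.095, 0.001, 0.0]
force: [-4.6, 0.5, 19.1]
finger_gap: -0.002
gripper_force: 9.8
```

Call:
apply_moves --pt "0 0 -0.001 0 0 0 1" --pt "0 0 -0.002 0 0 0 1" --pt "0 0 -0.01 0 0 0 1" --pt "0 0 -0.05 0 0 0 1" --pt "0 0 -0.06 0 0 0 1" --pt "0 0.06 0 0 0 0 1" --pt "0 0.06 0 0 0 0 1" --pt "0 0 0 0 0 0 1"

```text
t: 13.9
tcp_pos: [0.5555, -0.2193, 0.1755]
tool_rot: [0.996, 0.093, 0.002, 0.002]
force: [-0.7, 0.7, -0.6]
finger_gap: -0.006
gripper_force: 0.0
```

```bash
python3 look.py pics/c5.png
```

```text
[ 0.55545517 -0.21933465  0.17553588] [-0.72643913  0.72930646 -0.63881623] head 10.631736049528955 stud in wedge -0.059463849548856834 -0.12474508406523128
```

View pics/c5.png

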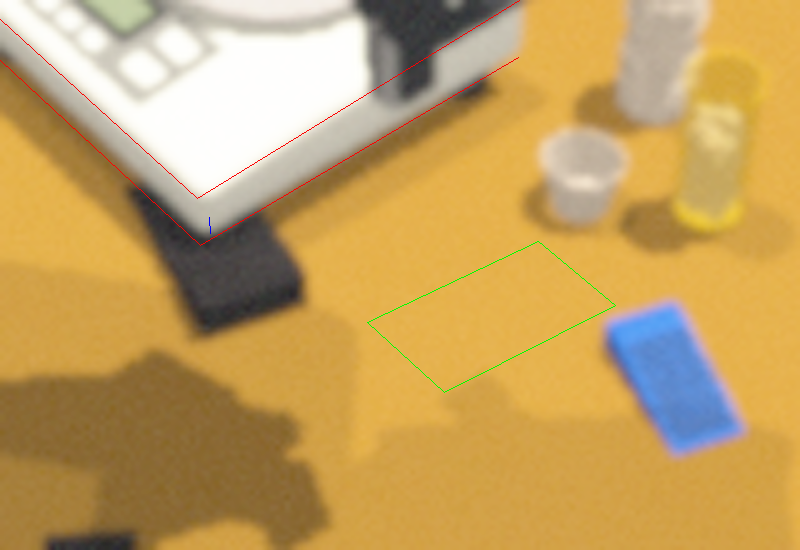

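The wedge (heel at crop pixels (200–300, 285–330)) and the balance haven't moved, the balance stands level, and the cup is where it was. Handing in.

```bash
python3 -c "from station import *; print(sign_off())"
```

```text
the job is handed in; nothing more can be done
None
```

I pushed the wedge snug under the bare stud (push force about 10 N), pressed the corner with about 19 N and it held firm, then let go and handed in with the wedge in place; no verdict was returned.

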